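Open the filling head at its service stop

TASK

Slide the filling-head carriage along its bed towards the robot's left until it is right up against the end block there, then unscrew the winged cap from its neck: its thread may be right- or left-handed, so try gently one way and, if it soon stops, do not force it but turn it the other way until it comes free. Lift the cap straight up and finish while still holding it in the gripper, level and about a hand's breadth above the neck, with the carriage still at the block and the other things on the bench left where they are.

Things in the scene. Friction and masses are not known exactly. Their poses are not given: they have to be found in the camera images.
- carriage (a joint): Position of the filling-head carriage along its slide bed, in m: 0 at the robot's-right end of its travel (where it starts), 0.17 at the service stop, where the carriage's side touches the grey end block on the bed's +y side. It slides stiffly (about 3 N) and stays where it is left.
- slide_bed: Fixed slide bed of the filling machine: aluminium plate 150 x 310 x 12 mm with two steel rods and a grey end block 50 mm high across each end. Origin on the bench top at mid-length, below the line that the neck's centre travels; z up; the carriage travels along its +y axis towards the service stop. The bed's yaw differs from start to start by up to about 23 degrees, so its +y points roughly to the robot's left.
- tab (a point): Centre of the upright steel pinch tab on the white carriage, flush with its flat top, 94 mm above the bench. The tab is 12 mm thick along the direction of travel, 24 mm wide across it and stands 42 mm clear of the carriage's upper face. It is 65 mm from the neck's axis, on the robot's side (the bed's -x). Axes as the bed's.
- neck (a point): Centre of the top of the carriage's upright steel neck, on its axis, 82 mm above the bench; hidden by the cap at the start. Moves with the carriage; axes as the bed's. The cap is free when its wing stands 54 to 62 degrees, in its loosening direction, from the bed's x axis: it then lifts straight up, clear after 20 mm. Before that it lifts only about 1 mm.
- wing (a point): Centre of the top of the cap's wing, on the cap's axis, 62 mm above its lower rim. The hand of its short quick thread is unmarked and differs between starts. Turned the wrong way the cap stops hard after 5 to 15 degrees (twisting on with more than about 4 N m there ruins the thread); the right way it turns easily to a hard stop 57 to 68 degrees from its start and is free. It does not rise as it turns.
- cap: Ribbed aluminium screw cap, 71 mm across, 30 mm high, about 0.22 kg, with a grey wing on its flat top: the wing is 52 mm long along the cap's x axis, 12 mm thick along y and 32 mm high. Origin on the axis at the lower rim: flat top 30 mm, wing top 62 mm above it. Seated, the origin is 22 mm below the neck's top and the wing lies along the bed's x axis within 5 degrees.
- spice_jar: Bystander: small jar 48 mm across, 85 mm high, standing beyond the bed. Origin at the centre of its underside.
- pastry_ring: Bystander: steel pastry ring 80 mm across, 35 mm high, lying beyond the bed. Origin at the centre of its underside.
- spatula: Bystander: spatula 240 mm long lying on the bench, on the robot's right.
- food_can: Bystander: food can 84 mm across, 110 mm high, on the robot's left. Origin at the centre of its underside.
- pie_tin: Bystander: empty aluminium pie tin 150 mm across, 30 mm high, on the left. Origin at the centre of its underside.
- mixing_bowl: Bystander: steel bowl 140 mm across, 65 mm high, on the right. Origin at the centre of its underside.
Things that resemble listed ones, but are neither listed nor needed, are in the scene too. Leave any orange look-alike of the cap alone.

How it is judged:
On the way, in this order (a step that is already met when the one before it is completed fails the run):
1. the carriage stands at the service stop (within 5 mm) with the cap still on its neck (value of joint carriage above 0.165 m and z of cap in the frame of neck below -0.015 m), for 0.2 s.
2. the cap is off the neck, the carriage at the stop (value of joint carriage above 0.163 m and z of cap in the frame of neck above 0.01 m), for 0.1 s.
At the end, for the whole second after the job is handed in: The carriage is within 7 mm of the service stop; the gripper's fingers hold the cap, its lower rim at least 50 mm above the neck's top and its axis within 50 mm of the neck's, tilted less than 17 degrees, still, and touching no part of the machine (value of joint carriage above 0.163 m and z of cap in the frame of neck above 0.05 m and horizontal distance between cap and neck below 0.05 m and angle between cap's own z axis and vertical below 0.3 rad and linear speed of cap below 0.03 m/s and contact force between the fingers and cap above 1 N and contact force between cap and slide_bed below 0.1 N); the arm keeps its last pose, push and grip.
It fails at once if the cap is forced against its thread (more than 400 N between the cap and the machine) (contact force between cap and slide_bed above 400 N).
It fails at once if a bystander is shoved (more than 40 mm) or knocked over (distance of any of spice_jar, pastry_ring, spatula, food_can, pie_tin, mixing_bowl from where it was at the start of the episode above 0.04 m or angle between any of spice_jar, food_can's own z axis and vertical above 0.6 rad).
It also fails if it takes over 61 s, if anything falls off the work surface, if the arm or the gripper's body presses on something with over 40 N, if the wrist force passes 120 N, or if a joint passes its speed limit or range.

ROBOT

A 7-joint arm with a two-finger parallel gripper is mounted at the origin on the work surface. World frame = base frame: x ahead of the robot, y to its left, z up, the work surface at z = 0. Lengths are in m, angles in rad, forces in N, time in s.
With the tool pointing down it reaches from about 0.425 to 0.875 m from the base axis. Payload 4.7 kg.
Tool frame: the origin (TCP) lies on the centre line of the jaws, within the pads' length; the fingertips stand 14 mm ahead of it and the grasp point (between the pads) lies 5 mm behind it (finger_overhang is the distance from the TCP to the fingertips, in m); x points along the fingers, y is the direction in which the jaws open and shut, and the axes are right-handed (so a half turn about x gives the same grasp; the last joint's range is limited). The gripper opens to 87 mm and grips with 3 to 60 N. Pads are 19 mm wide; open, the fingers measure 117 mm over their backs; the gripper's body (75 mm by 190 mm) begins 51 mm behind the grasp point.
Start: joints at [1.246, 0.321, -0.07, 1.45, 0.023, 1.371, -0.057], TCP at [0.216, -0.613, 0.237] pointing down, gripper open.
Joint ranges: [-2.86, 2.86], [-0.3, 2.09], [-1.38, 1.24], [0.06, 2.45], [-1.56, 4.7], [0.09, 2.05], [-2.69, 2.69]. Speed limits (rad/s): [2.57, 2.57, 3.14, 3.14, 3.14, 3.14, 3.14].

INTERFACE

Orientations are given as [roll, pitch, yaw] about the fixed x, y, z axes, in that order (R = Rz(yaw) Ry(pitch) Rx(roll)).
In Python, from cell import get_obs, grab_frame, camera_info, sign_off, find_in, regions_of, finger_overhang gives the robot as it stands.
- The arm moves only by the tool apply_moves, never from a script. Its argument "plan" is a list that holds one entry, the list of rows, each a list of 7 numbers: the shift along the tool's x, y, z as a fraction of full scale, then the turn, a rotation vector about the tool's x, y, z as a fraction of full scale, then the closure, from 0 (fully open) to 1 (shut). In form: [[[dx, dy, dz, wx, wy, wz, hand], ...]]. A call has exactly 5 rows; each row is the pose to reach, as a shift and turn from the pose commanded when the call began, along the tool's axes at that moment; what a row does not reach only later rows make up. Full scale, the value 1, is 30 cm for a shift and 0.5 rad for a turn. A row lasts 1/12 s, in which the tool goes at most 41.7 mm and 7.16 degrees, less where a joint would pass 70% of its speed; a pose out of reach is approached as far as the arm can. A call with a number of a shift or a turn outside -1 to 1 is refused whole. A call with a gripper value outside its range is refused whole. The fingers move at their own pace and stop on an object; "newtons" is the grip in N (left out, the last holds). Time passes only in rows, so rows that repeat a pose let the fingers close, or fill a call up. It gives the time, the measured TCP pose, the force and the opening at its end, in the units of the state.
- get_obs(): the state, without advancing time (a new reading comes with each control period).
- grab_frame(name): name is "scene" or "side" or "wrist"; returns the picture (420x560x3 uint8, red, green, blue); there is no depth.
- camera_info(name): a dict with "intrinsics" (3x3 intrinsics, pixels), "T" (4x4, takes a point from camera to world coordinates). Camera axes: x right, y down, z forward; pixel columns grow to the right and rows downward; lengths in m; the calibration is good to about 2 mm. A picture is of the moment at which its call begins: read the wrist's pose just before it. camera_info takes no time and is no camera call; for the wrist camera it gives the pose at the moment of the call.
- sign_off(): hands the job in, once; it reports no verdict.
Trained networks look in the newest picture that a camera, given by its name, has taken for a name from the list of things; names that differ only in an ending like _2 or _b are one class to them, and where a whole thing is asked for, a point or a joint stands for the part that bears it (a point fixed in the world has none). Each returns a list of dicts, best first, with "p" (0 to 1); they miss things now and then, are a little off and sometimes report something else, mostly with a low value. They report only what shows in the picture. A call takes as long as a camera call. They do not tell look-alikes from the thing itself.
- find_in(query, camera): "centre" ([x, y, z] in m, in the coordinates of the camera as it stood for that picture, good to about 4 mm: the middle of the surface that is visible of it).
- regions_of(query, camera): "mask" (420x560 bool, what is visible of it).
The state is a dict: "time_s": time; "joint_pos": joint angles; "qvel": joint speeds; "effort": joint torques, N m; "ee_pos": TCP position; "orientation": TCP orientation; "contact_force": force on the tool from outside, world axes, zero at the start; "ft_torque": the same for the moment, N m; "finger_gap": opening from 0.0 (shut) to 1.0 (fully open).
Only numpy, scipy, OpenCV 4.12 (cv2) and the standard library are available. Lean on these libraries where they do the work, as an engineer would, in place of code of your own. Each camera call takes 0.05 s, during which the arm holds its last target. There are 200 camera calls.

## Working session

There is one attempt and no reset: what is moved stays moved. The work goes in short steps, Python scripts to look and compute and a tool call to move; the robot and the scene stay as the last step left them, time stands still between calls to the robot, and variables do not carry over. Pictures are saved under pics/ and viewed, about 8 in all and at most 12, crops included, and the job is handed in when it is done.

Besides the shell and the picture viewer there is one more tool, called after "Emit:" in YAML: its name, and indented under it one key for each argument. apply_moves: Moves the arm, as the interface text tells. Shift numbers are shares of 30 cm and turn numbers shares of 0.5 rad, none past 1 either way. Its arguments: {"type":"object","properties":{"plan":{"type":"array","items":{"type":"array","items":{"type":"array","items":{"type":"number","minimum":-1,"maximum":1}}}},"newtons":{"type":"number"}},"required":["plan"]}

```bash
ls; mkdir -p pics; cat > h.py <<'E'
import numpy as np,cv2
from scipy.spatial.transform import Rotation as R
from cell import *
def snap(c,f=None):
    T=np.array(camera_info(c)["T"]);im=grab_frame(c)
    if f: cv2.imwrite(f"pics/{f}.png",im[:,:,::-1])
    return im,T
def found(q,c,T):
    return [(round(d["p"],2),np.round((T@np.r_[d["centre"],1])[:3],4)) for d in find_in(q,c)]
def pix(p,c):
    i=camera_info(c);q=np.linalg.inv(np.array(i["T"]))@np.r_[p,1];u=np.array(i["intrinsics"])@q[:3];return u[:2]/u[2]
def ray(uv,z,c,T=None):
    i=camera_info(c);T=np.array(i["T"]) if T is None else T
    d=T[:3,:3]@np.linalg.inv(np.array(i["intrinsics"]))@np.r_[uv,1];return T[:3,3]+d*(z-T[2,3])/d[2]
E
python3 - <<'E'
from h import *
o=get_obs();print(o)
for c in("scene","side"):
    im,T=snap(c,c+"0")
    print(c,T[:3,3])
    for q in("carriage","tab","neck","wing","cap","slide_bed","food_can","pie_tin","mixing_bowl","spice_jar","pastry_ring","spatula"):print(q,found(q,c,T))
a=cv2.imread("pics/scene0.png");b=cv2.imread("pics/side0.png");cv2.imwrite("pics/both0.png",np.vstack([a,b])[:, :]) 
E
```

```text
pics
{'time_s': 0.0, 'joint_pos': array([ 1.24608735,  0.32182995, -0.07007809,  1.45162966,  0.02260335,
        1.37079063, -0.05689679]), 'qvel': array([-6.97808223e-04, -1.80126854e-03,  1.17278851e-03, -3.02628981e-05,
       -8.31263987e-04, -2.49298860e-04, -4.26769596e-04]), 'effort': array([ 3.09441680e-05, -4.91287422e+01, -4.04000301e-01, -3.12528741e+01,
       -6.40635495e-02,  4.37452400e-02,  2.13025046e-04]), 'ee_pos': array([ 0.21581845, -0.61258969,  0.23547968]), 'orientation': array([-1.5167578 ,  1.56892562,  1.96367096]), 'contact_force': array([ 0.65166846,  0.44101284, -0.4293422 ]), 'ft_torque': array([-0.00599222, -0.00943911, -0.00235523]), 'finger_gap': 1.0026172994923}
scene [ 1.21458704 -0.21526188  0.82628247]
carriage [(0.79, array([ 0.6307, -0.083 ,  0.0539])), (0.25, array([0.6015, 0.019 , 0.0194]))]
tab [(0.89, array([ 0.632 , -0.081 ,  0.0568])), (0.74, array([0.7035, 0.1154, 0.0602])), (0.61, array([ 0.6261, -0.4327,  0.0375]))]
neck [(0.57, array([ 0.6308, -0.0788,  0.05  ])), (0.18, array([ 0.4535, -0.3217,  0.0056]))]
wing [(0.96, array([ 0.667
[... 1054 characters left out ...]
432, -0.2104,  0.0395])), (0.32, array([0.679 , 0.1417, 0.0548]))]
cap [(0.66, array([ 0.6156, -0.0517,  0.0928])), (0.61, array([ 0.6466, -0.2141,  0.0339]))]
slide_bed [(0.72, array([0.5684, 0.0382, 0.0274])), (0.36, array([0.6694, 0.3704, 0.0186])), (0.25, array([ 0.5755, -0.0299,  0.0508]))]
food_can [(0.82, array([0.422 , 0.4612, 0.0851])), (0.6, array([0.6717, 0.3641, 0.0176]))]
pie_tin [(0.68, array([0.6698, 0.3658, 0.0174]))]
mixing_bowl [(0.87, array([ 0.639 , -0.4433,  0.0466]))]
spice_jar [(0.68, array([0.6809, 0.1425, 0.0529]))]
pastry_ring [(0.94, array([ 0.7585, -0.0486,  0.0237]))]
spatula [(0.55, array([ 0.4296, -0.326 ,  0.0039])), (0.16, array([ 0.6126, -0.0514,  0.089 ]))]
```

View pics/scene0.png

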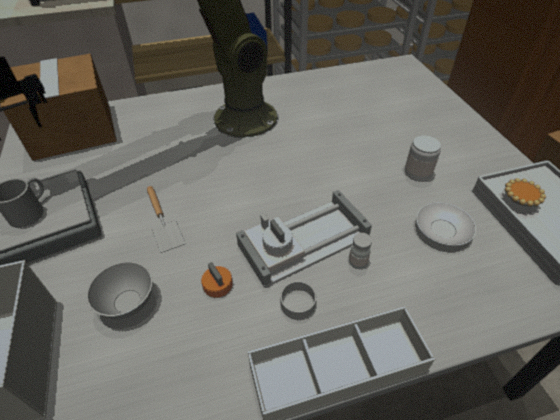

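View pics/side0.png

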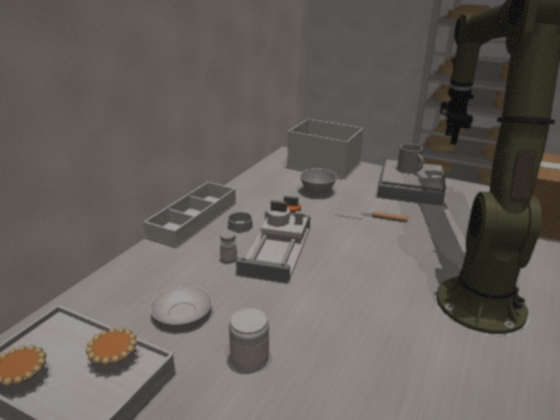

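Scene view: the white carriage with its cap is at pixel (277,235), with the tab at (264,222). The bed runs from (255,260) to (352,213), and the orange look-alike is at (217,280). I'll move the wrist camera over the machine.

```bash
cat >> h.py <<'E'
def pose():
    o=get_obs();return np.array(o["ee_pos"]),R.from_euler("xyz",o["orientation"])
def Rdown(yaw):  # tool x down, tool y at world azimuth yaw
    x=np.array([0,0,-1.]);y=np.array([np.cos(yaw),np.sin(yaw),0]);return R.from_matrix(np.c_[x,y,np.cross(x,y)])
def need(p,yaw):
    p0,r0=pose();d=r0.inv().apply(np.array(p)-p0)/.3;w=(r0.inv()*Rdown(yaw)).as_rotvec()/.5
    print("need",np.round(d,3),np.round(w,3),"q7",get_obs()["joint_pos"].round(2))
E
python3 - <<'E'
from h import *
p,r=pose();print(r.as_matrix().round(3),"tooly az",np.degrees(np.arctan2(*r.as_matrix()[[1,0],1])))
T=np.array(camera_info("wrist")["T"]);print("cam in tool",r.inv().apply(T[:3,3]-p),(r.inv()*R.from_matrix(T[:3,:3])).as_matrix().round(2))
im=cv2.imread("pics/scene0.png")[180:290,225:385];cv2.imwrite("pics/crop.png",cv2.resize(im,None,fx=5,fy=5,interpolation=2))
for y in(70,90,110):need([.52,-.05,.33],np.radians(y))
E
```

```text
[[-0.     0.332 -0.943]
 [-0.    -0.943 -0.332]
 [-1.     0.     0.   ]] tooly az -70.59097708193235
cam in tool [-0.14907167 -0.00025544 -0.07176725] [[-0.   -0.26  0.96]
 [ 1.   -0.   -0.  ]
 [ 0.    0.96  0.26]]
need [-0.312 -1.433 -1.58 ] [-4.908  0.     0.   ] q7 [ 1.25  0.32 -0.07  1.45  0.02  1.37 -0.06]
need [-0.312 -1.433 -1.58 ] [-5.606  0.     0.   ] q7 [ 1.25  0.32 -0.07  1.45  0.02  1.37 -0.06]
need [-0.312 -1.433 -1.58 ] [ 6.263 -0.    -0.   ] q7 [ 1.25  0.32 -0.07  1.45  0.02  1.37 -0.06]
```

View pics/crop.png

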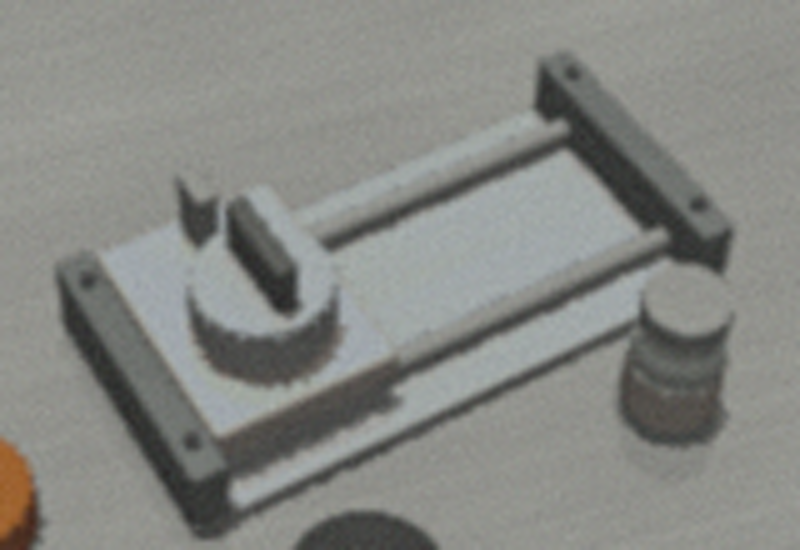

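The crop gives block-top bolts at about (88,282) and (192,440) on the near block, and (572,73) and (700,203) on the far block, in crop pixels. I'll compute the bed yaw from those.

```bash
python3 - <<'E'
from h import *
P=[ray(np.array(c)/5+[225,180],z,"scene") for c,z in(((88,282),.05),((192,440),.05),((572,73),.05),((700,203),.05),((242,192),.122),((287,262),.122))]
P=np.array(P);print(P.round(4))
for a,b in((0,2),(1,3),(1,0),(3,2),(5,4)):
    d=P[b]-P[a];print(a,b,np.linalg.norm(d).round(4),np.degrees(np.arctan2(d[1],d[0])).round(2))
print("ctr",P[:4].mean(0),"wing",P[4:].mean(0))
E
```

```text
[[ 0.5693 -0.1341  0.05  ]
 [ 0.6752 -0.109   0.05  ]
 [ 0.5031  0.1481  0.05  ]
 [ 0.6096  0.1748  0.05  ]
 [ 0.5973 -0.0613  0.122 ]
 [ 0.644  -0.0534  0.122 ]]
0 2 0.2899 103.21
1 3 0.2913 103.01
1 0 0.1088 -166.66
3 2 0.1098 -165.94
5 4 0.0474 -170.38
ctr [0.58929752 0.01997783 0.05      ] wing [ 0.62063069 -0.05738685  0.122     ]
```

```bash
python3 - <<'E'
from h import *
need([.6206,-.0574,.24],np.radians(-76.8))
E
```

```text
need [-0.012 -1.299 -1.888] [ 0.217  0.    -0.   ] q7 [ 1.25  0.32 -0.07  1.45  0.02  1.37 -0.06]
```

Emit:
apply_moves:
  plan:
    - [[-0.01, -0.075, -0.109, 0.02, 0, 0, 0], [-0.01, -0.15, -0.218, 0.05, 0, 0, 0], [-0.01, -0.225, -0.327, 0.1, 0, 0, 0], [-0.01, -0.3, -0.436, 0.15, 0, 0, 0], [-0.01, -0.375, -0.545, 0.2, 0, 0, 0]]

```text
time_s: 1.72
ee_pos: [0.3336, -0.451, 0.2397]
orientation: [1.696, 1.57, -1.208]
contact_force: [0.3, -0.4, 0.8]
finger_gap: 1.0
```

Emit:
apply_moves:
  plan:
    - [[0, -0.08, -0.1, 0, 0, 0, 0], [0, -0.16, -0.2, 0, 0, 0, 0], [0, -0.24, -0.3, 0, 0, 0, 0], [0, -0.32, -0.4, 0, 0, 0, 0], [0, -0.4, -0.5, 0, 0, 0, 0]]

```text
time_s: 2.13
ee_pos: [0.451, -0.299, 0.2399]
orientation: [1.905, 1.57, -0.998]
contact_force: [1.2, 0.4, 0.7]
finger_gap: 1.002
```

```bash
python3 - <<'E'
from h import *
need([.6206,-.0574,.24],np.radians(-76.8)); print(get_obs()["ee_pos"])
E
```

```text
need [-0.001 -0.649 -0.74 ] [ 0.016 -0.001 -0.002] q7 [ 0.85  0.1  -0.33  1.71  0.03  1.33 -0.82]
[ 0.4510212  -0.29896628  0.23993635]
```

Emit:
apply_moves:
  plan:
    - [[0, -0.09, -0.1, 0.01, 0, 0, 0], [0, -0.18, -0.2, 0.01, 0, 0, 0], [0, -0.27, -0.3, 0.01, 0, 0, 0], [0, -0.36, -0.41, 0.01, 0, 0, 0], [0, -0.45, -0.51, 0.01, 0, 0, 0]]

```text
time_s: 2.55
ee_pos: [0.5679, -0.1318, 0.2399]
orientation: [2.285, 1.57, -0.624]
contact_force: [1.1, -0.5, -0.4]
finger_gap: 1.001
```

Emit:
apply_moves:
  plan:
    - [[0, -0.09, -0.1, 0, 0, 0, 0], [0, -0.18, -0.2, 0, 0, 0, 0], [0, -0.2, -0.23, 0, 0, 0, 0], [0, -0.2, -0.23, 0, 0, 0, 0], [0, -0.2, -0.23, 0, 0, 0, 0]]

```text
time_s: 2.97
ee_pos: [0.6201, -0.0586, 0.2392]
orientation: [0.176, 1.57, -2.731]
contact_force: [-0.7, -0.9, 0.1]
finger_gap: 1.0
```

```bash
python3 - <<'E'
from h import *
im,T=snap("wrist","w1")
for q in("wing","tab","cap","carriage"):print(q,found(q,"wrist",T))
for m in regions_of("wing","wrist")[:2]:
    M=m["mask"].astype(np.uint8);print(m["p"],M.sum(),cv2.boundingRect(M))
need([.6206,-.0574,.24],np.radians(-76.8)); print(get_obs()["ee_pos"])
E
```

```text
wing [(0.84, array([ 0.6254, -0.0567,  0.0898])), (0.75, array([0.5907, 0.0444, 0.0187]))]
tab [(0.7, array([ 0.5867, -0.0649,  0.0507]))]
cap [(0.87, array([ 0.6586, -0.2113,  0.0313])), (0.6, array([ 0.6263, -0.0628,  0.0878]))]
carriage [(0.92, array([ 0.5857, -0.0663,  0.0531]))]
0.91 3899 (398, 156, 75, 68)
0.8 4928 (248, 158, 79, 83)
need [-0.001 -0.01  -0.006] [ 0.002  0.    -0.002] q7 [ 0.48  0.3  -0.52  1.5   0.15  1.37 -1.4 ]
[ 0.61965849 -0.06061814  0.23974467]
```

View pics/w1.png

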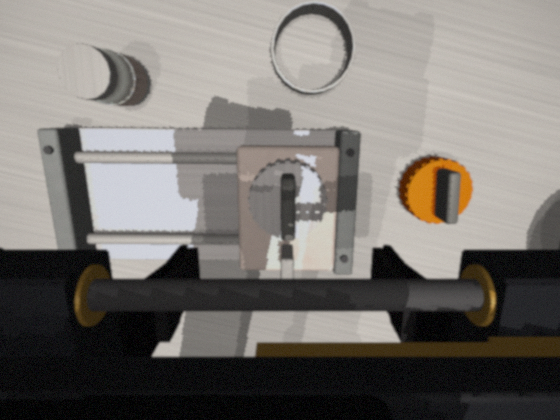

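Wrist view: the wing top runs from about (288,175) to (288,240). The right-block bolts are at (350,153) and (344,258), and the left-block bolt is at (47,149). Next I'll convert these to positions.

```bash
python3 - <<'E'
from h import *
P=np.array([ray(c,z,"wrist") for c,z in(((350,153),.05),((344,258),.05),((47,149),.05),((288,175),.122),((288,240),.122))])
print(P.round(4))
for a,b in((0,2),(1,0),(4,3)):
    d=P[b]-P[a];print(a,b,np.linalg.norm(d).round(4),np.degrees(np.arctan2(d[1],d[0])).round(2))
im=cv2.imread("pics/w1.png")[150:275,230:360];cv2.imwrite("pics/w1c.png",cv2.resize(im,None,fx=5,fy=4.8,interpolation=2))
E
```

```text
[[ 0.6723 -0.1132  0.05  ]
 [ 0.5654 -0.1373  0.05  ]
 [ 0.6094  0.1732  0.05  ]
 [ 0.6487 -0.0562  0.122 ]
 [ 0.5966 -0.0685  0.122 ]]
0 2 0.2932 102.39
1 0 0.1096 12.68
4 3 0.0535 13.28
```

View pics/w1c.png

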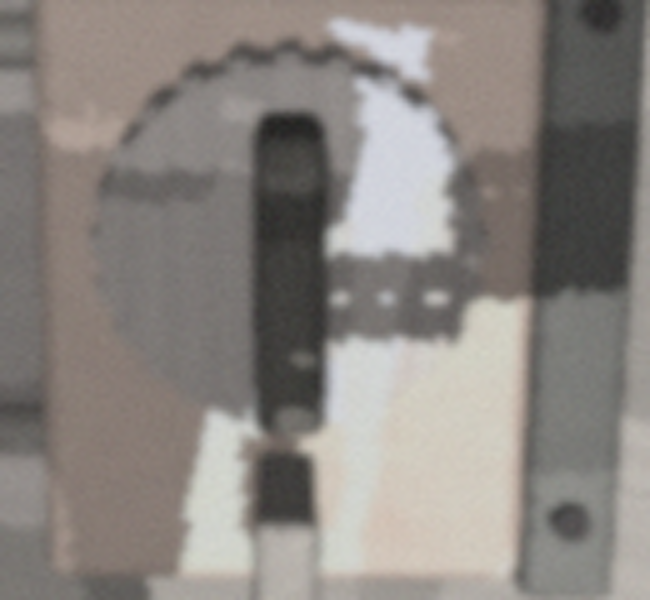

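The crop shows the wing top centre at about (288,209.5) and the cap's flat-top centre at about (287,202). The dark tab is in line with the wing.

```bash
python3 - <<'E'
from h import *
print(ray((288,209.5),.122,"wrist"),ray((287,202),.09,"wrist"))
need([.621,-.0615,.24],np.radians(-77))
E
```

```text
[ 0.62169952 -0.06254887  0.122     ] [ 0.62008689 -0.06235214  0.09      ]
need [-0.001  0.004 -0.004] [ 0.009  0.    -0.002] q7 [ 0.48  0.3  -0.52  1.5   0.15  1.37 -1.4 ]
```

Emit:
apply_moves:
  plan:
    - [[0.1, 0.004, -0.004, 0, 0, 0, 0], [0.2, 0.004, -0.004, 0, 0, 0, 0], [0.3, 0.004, -0.004, 0, 0, 0, 0], [0.38, 0.004, -0.004, 0, 0, 0, 0], [0.44, 0.004, -0.004, 0, 0, 0, 0]]
  newtons: 25

```text
time_s: 3.68
ee_pos: [0.62, -0.0608, 0.1051]
orientation: [-0.137, 1.568, -3.046]
contact_force: [-0.6, -0.9, -0.1]
finger_gap: 0.999
```

Emit:
apply_moves:
  plan:
    - [[0, 0, 0, 0, 0, 0, 0.3], [0, 0, 0, 0, 0, 0, 0.6], [0, 0, 0, 0, 0, 0, 1], [0, 0, 0, 0, 0, 0, 1], [0, 0, 0, 0, 0, 0, 1]]

```text
time_s: 4.1
ee_pos: [0.6227, -0.0599, 0.1094]
orientation: [2.716, 1.568, -0.192]
contact_force: [-0.5, -0.2, -0.3]
finger_gap: 0.709
```

Emit:
apply_moves:
  plan:
    - [[0, 0, 0, 0, 0, 0, 1], [0, 0, 0, 0, 0, 0, 1], [0, 0, 0, 0, 0, 0, 1], [0, 0, 0, 0, 0, 0, 1], [0, 0, 0, 0, 0, 0, 1]]

```text
time_s: 4.52
ee_pos: [0.6216, -0.0597, 0.1075]
orientation: [1.05, 1.571, -1.857]
contact_force: [-0.5, -0.7, -0.3]
finger_gap: 0.326
```

```bash
python3 - <<'E'
from h import *
b=np.radians(103);p,_=pose();d=np.array([np.cos(b),np.sin(b),0])
need(p+.17*d,np.radians(-77));print(p,get_obs()["ft_torque"])
E
```

```text
need [-0.    -0.567 -0.004] [ 0.014  0.    -0.   ] q7 [ 0.46  0.4  -0.5   1.65  0.21  1.14 -1.44]
[ 0.62156253 -0.0597041   0.10754371] [ 0.0142082  -0.00541021  0.02011237]
```

Emit:
apply_moves:
  plan:
    - [[0, 0, 0, 0, 0, 0, 1], [0, 0, 0, 0, 0, 0, 1], [0, 0, 0, 0, 0, 0, 1], [0, 0, 0, 0, 0, 0, 1], [0, 0, 0, 0, 0, 0, 1]]

```text
time_s: 4.93
ee_pos: [0.6216, -0.0598, 0.1075]
orientation: [0.971, 1.571, -1.937]
contact_force: [0.1, 0.4, -0.8]
finger_gap: 0.137
```

```bash
python3 - <<'E'
from h import *
o=get_obs();print({k:np.round(o[k],3) for k in("ee_pos","contact_force","ft_torque","finger_gap")})
b=np.radians(103);p,_=pose();d=np.array([np.cos(b),np.sin(b),0])
need(p+.17*d,np.radians(-77))
E
```

```text
{'ee_pos': array([ 0.622, -0.06 ,  0.107]), 'contact_force': array([ 0.064,  0.417, -0.753]), 'ft_torque': array([-0.046, -0.006,  0.022]), 'finger_gap': np.float64(0.137)}
need [-0.    -0.567 -0.004] [ 0.014  0.    -0.   ] q7 [ 0.46  0.4  -0.5   1.65  0.21  1.14 -1.44]
```

Emit:
apply_moves:
  plan:
    - [[0, -0.03, 0, 0, 0, 0, 1], [0, -0.08, 0, 0, 0, 0, 1], [0, -0.14, 0, 0, 0, 0, 1], [0, -0.2, 0, 0, 0, 0, 1], [0, -0.26, 0, 0, 0, 0, 1]]

```text
time_s: 5.35
ee_pos: [0.6043, 0.0137, 0.1076]
orientation: [1.868, 1.566, -1.042]
contact_force: [3.3, -4.9, -1.7]
finger_gap: 0.136
```

Emit:
apply_moves:
  plan:
    - [[0, -0.06, 0, 0, 0, 0, 1], [0, -0.12, 0, 0, 0, 0, 1], [0, -0.18, 0, 0, 0, 0, 1], [0, -0.22, 0, 0, 0, 0, 1], [0, -0.25, 0, 0, 0, 0, 1]]

```text
time_s: 5.77
ee_pos: [0.5866, 0.0897, 0.1077]
orientation: [2.516, 1.569, -0.391]
contact_force: [5.1, -2.8, -1.9]
finger_gap: 0.133
```

```bash
cat > st.py <<'E'
from h import *
o=get_obs();print({k:np.round(o[k],3) for k in("ee_pos","contact_force","ft_torque","finger_gap","joint_pos")})
p,r=pose();b=np.radians(103);y=np.array([np.cos(b),np.sin(b),0]);x=np.array([y[1],-y[0],0])
q=p-np.array([.6216,-.0598,.1075]);f=np.array(o["contact_force"])
print("rel bed x,y,z",np.round([q@x,q@y,q[2]],4),"F bed",np.round([f@x,f@y,f[2]],1),"tool y az",np.degrees(np.arctan2(*r.as_matrix()[[1,0],1])).round(2))
E
python3 st.py
```

```text
{'ee_pos': array([0.587, 0.09 , 0.108]), 'contact_force': array([ 5.064, -2.773, -1.9  ]), 'ft_torque': array([-0.742, -0.922,  0.008]), 'finger_gap': np.float64(0.133), 'joint_pos': array([ 0.283,  0.352, -0.573,  1.733,  0.211,  1.117, -1.692])}
rel bed x,y,z [-0.0005  0.1535  0.0002] F bed [ 4.3 -3.8 -1.9] tool y az -76.57
```

Emit:
apply_moves:
  plan:
    - [[0, -0.015, -0.002, 0, 0, 0, 1], [0, -0.03, -0.002, 0, 0, 0, 1], [0, -0.045, -0.003, 0, 0, 0, 1], [0, -0.053, -0.003, 0, 0, 0, 1], [0, -0.058, -0.003, 0, 0, 0, 1]]

```text
time_s: 6.18
ee_pos: [0.5829, 0.1061, 0.1075]
orientation: [0.511, 1.57, -2.397]
contact_force: [2.3, -4.2, 0.3]
finger_gap: 0.137
```

```bash
python3 st.py
```

```text
{'ee_pos': array([0.583, 0.106, 0.107]), 'contact_force': array([ 2.302, -4.163,  0.302]), 'ft_torque': array([-1.171, -0.581,  0.025]), 'finger_gap': np.float64(0.137), 'joint_pos': array([ 0.26 ,  0.353, -0.58 ,  1.733,  0.212,  1.119, -1.722])}
rel bed x,y,z [-0.0003  0.1704 -0.    ] F bed [ 1.3 -4.6  0.3] tool y az -76.63
```

Travel is 0.1704 m, but there's no clear stop force yet, so I'll nudge it further.

Emit:
apply_moves:
  plan:
    - [[0, -0.005, 0, 0, 0, 0, 1], [0, -0.01, 0, 0, 0, 0, 1], [0, -0.013, 0, 0, 0, 0, 1], [0, -0.013, 0, 0, 0, 0, 1], [0, -0.013, 0, 0, 0, 0, 1]]

```text
time_s: 6.6
ee_pos: [0.5829, 0.1064, 0.1076]
orientation: [1.51, 1.567, -1.401]
contact_force: [3.4, -8.5, 0.1]
finger_gap: 0.134
```

```bash
python3 st.py
```

```text
{'ee_pos': array([0.583, 0.106, 0.108]), 'contact_force': array([ 3.377, -8.489,  0.131]), 'ft_torque': array([-1.801, -0.682,  0.029]), 'finger_gap': np.float64(0.134), 'joint_pos': array([ 0.257,  0.352, -0.579,  1.734,  0.216,  1.119, -1.729])}
rel bed x,y,z [-3.000e-04  1.706e-01  1.000e-04] F bed [ 1.4 -9.   0.1] tool y az -76.76
```

The carriage is at the stop: 9 N with no further motion. Now I'll try turning CCW gently.

Emit:
apply_moves:
  plan:
    - [[0, 0, 0, -0.08, 0, 0, 1], [0, 0, 0, -0.16, 0, 0, 1], [0, 0, 0, -0.24, 0, 0, 1], [0, 0, 0, -0.32, 0, 0, 1], [0, 0, 0, -0.32, 0, 0, 1]]

```text
time_s: 7.02
ee_pos: [0.583, 0.1065, 0.1076]
orientation: [1.427, 1.567, -1.322]
contact_force: [2.9, -7.3, -1.4]
finger_gap: 0.134
```

```bash
python3 st.py
```

```text
{'ee_pos': array([0.583, 0.106, 0.108]), 'contact_force': array([ 2.851, -7.319, -1.389]), 'ft_torque': array([-1.785, -0.758,  0.025]), 'finger_gap': np.float64(0.134), 'joint_pos': array([ 0.278,  0.358, -0.605,  1.733,  0.228,  1.121, -1.576])}
rel bed x,y,z [-2.000e-04  1.707e-01  1.000e-04] F bed [ 1.1 -7.8 -1.4] tool y az -67.5
```

Emit:
apply_moves:
  plan:
    - [[0, 0, 0, -0.07, 0, 0, 1], [0, 0, 0, -0.14, 0, 0, 1], [0, 0, 0, -0.21, 0, 0, 1], [0, 0, 0, -0.28, 0, 0, 1], [0, 0, 0, -0.28, 0, 0, 1]]

```text
time_s: 7.43
ee_pos: [0.583, 0.1065, 0.1076]
orientation: [1.258, 1.567, -1.351]
contact_force: [2.8, -6.9, 0.6]
finger_gap: 0.137
```

```bash
python3 st.py
```

```text
{'ee_pos': array([0.583, 0.107, 0.108]), 'contact_force': array([ 2.843, -6.941,  0.615]), 'ft_torque': array([-1.813, -0.784,  0.047]), 'finger_gap': np.float64(0.137), 'joint_pos': array([ 0.296,  0.363, -0.629,  1.732,  0.238,  1.123, -1.443])}
rel bed x,y,z [-2.000e-04  1.707e-01  1.000e-04] F bed [ 1.2 -7.4  0.6] tool y az -59.49
```

Emit:
apply_moves:
  plan:
    - [[0, 0, 0, -0.08, 0, 0, 1], [0, 0, 0, -0.16, 0, 0, 1], [0, 0, 0, -0.24, 0, 0, 1], [0, 0, 0, -0.3, 0, 0, 1], [0, 0, 0, -0.3, 0, 0, 1]]

```text
time_s: 7.85
ee_pos: [0.583, 0.1064, 0.1076]
orientation: [1.072, 1.567, -1.388]
contact_force: [2.2, -7.6, 0.3]
finger_gap: 0.137
```

```bash
python3 st.py
```

```text
{'ee_pos': array([0.583, 0.106, 0.108]), 'contact_force': array([ 2.198, -7.627,  0.321]), 'ft_torque': array([-1.757, -0.785, -0.015]), 'finger_gap': np.float64(0.137), 'joint_pos': array([ 0.316,  0.368, -0.653,  1.731,  0.249,  1.126, -1.302])}
rel bed x,y,z [-3.000e-04  1.706e-01  1.000e-04] F bed [ 0.4 -7.9  0.3] tool y az -50.91
```

Emit:
apply_moves:
  plan:
    - [[0, 0, 0, -0.12, 0, 0, 1], [0, 0, 0, -0.24, 0, 0, 1], [0, 0, 0, -0.36, 0, 0, 1], [0, 0, 0, -0.48, 0, 0, 1], [0, 0, 0, -0.6, 0, 0, 1]]

```text
time_s: 8.27
ee_pos: [0.5829, 0.1064, 0.1076]
orientation: [0.739, 1.567, -1.419]
contact_force: [3.0, -7.1, 1.1]
finger_gap: 0.139
```

Emit:
apply_moves:
  plan:
    - [[0, 0, 0, -0.12, 0, 0, 1], [0, 0, 0, -0.24, 0, 0, 1], [0, 0, 0, -0.34, 0, 0, 1], [0, 0, 0, -0.42, 0, 0, 1], [0, 0, 0, -0.42, 0, 0, 1]]

```text
time_s: 8.68
ee_pos: [0.583, 0.1065, 0.1076]
orientation: [0.574, 1.567, -1.375]
contact_force: [2.6, -7.0, -0.5]
finger_gap: 0.13
```

```bash
python3 st.py
```

```text
{'ee_pos': array([0.583, 0.106, 0.108]), 'contact_force': array([ 2.603, -7.036, -0.489]), 'ft_torque': array([-1.723, -0.826,  0.091]), 'finger_gap': np.float64(0.13), 'joint_pos': array([ 0.385,  0.391, -0.742,  1.729,  0.292,  1.135, -0.823])}
rel bed x,y,z [-2.000e-04  1.707e-01  1.000e-04] F bed [ 1.  -7.4 -0.5] tool y az -21.67
```

Emit:
apply_moves:
  plan:
    - [[0, 0.003, 0.004, -0.05, 0, 0, 1], [0, 0.005, 0.008, -0.1, 0, 0, 1], [0, 0.005, 0.008, -0.1, 0, 0, 1], [0, 0.005, 0.008, -0.1, 0, 0, 1], [0, 0.005, 0.008, -0.1, 0, 0, 1]]
  newtons: 40

```text
time_s: 9.1
ee_pos: [0.5829, 0.1062, 0.1075]
orientation: [0.59, 1.57, -1.309]
contact_force: [4.2, -4.3, -0.4]
finger_gap: 0.135
```

```bash
python3 st.py
```

```text
{'ee_pos': array([0.583, 0.106, 0.108]), 'contact_force': array([ 4.199, -4.303, -0.429]), 'ft_torque': array([-1.053, -0.717, -0.044]), 'finger_gap': np.float64(0.135), 'joint_pos': array([ 0.394,  0.393, -0.751,  1.729,  0.294,  1.135, -0.773])}
rel bed x,y,z [-0.0004  0.1704  0.    ] F bed [ 3.1 -5.1 -0.4] tool y az -18.83
```

Now at 58° with no resistance. Next is a small trial lift of 6 mm.

Emit:
apply_moves:
  plan:
    - [[-0.005, 0, 0, 0, 0, 0, 1], [-0.01, 0, 0, 0, 0, 0, 1], [-0.015, 0, 0, 0, 0, 0, 1], [-0.02, 0, 0, 0, 0, 0, 1], [-0.02, 0, 0, 0, 0, 0, 1]]

```text
time_s: 9.52
ee_pos: [0.5829, 0.1063, 0.1134]
orientation: [0.758, 1.57, -1.141]
contact_force: [4.1, -4.4, -0.5]
finger_gap: 0.135
```

```bash
python3 st.py
```

```text
{'ee_pos': array([0.583, 0.106, 0.113]), 'contact_force': array([ 4.09 , -4.356, -0.517]), 'ft_torque': array([-1.134, -0.866,  0.   ]), 'finger_gap': np.float64(0.135), 'joint_pos': array([ 0.396,  0.387, -0.753,  1.724,  0.289,  1.145, -0.769])}
rel bed x,y,z [-0.0003  0.1706  0.0059] F bed [ 3.  -5.2 -0.5] tool y az -18.81
```

Emit:
apply_moves:
  plan:
    - [[-0.015, 0, 0, 0, 0, 0, 1], [-0.03, 0, 0, 0, 0, 0, 1], [-0.045, 0, 0, 0, 0, 0, 1], [-0.06, 0, 0, 0, 0, 0, 1], [-0.07, 0, 0, 0, 0, 0, 1]]

```text
time_s: 9.93
ee_pos: [0.5815, 0.1088, 0.1345]
orientation: [-1.97, 1.568, 2.416]
contact_force: [-0.6, 0.1, -2.6]
finger_gap: 0.141
```

Emit:
apply_moves:
  plan:
    - [[-0.05, 0, 0, 0, 0, 0, 1], [-0.1, 0, 0, 0, 0, 0, 1], [-0.16, 0, 0, 0, 0, 0, 1], [-0.21, 0, 0, 0, 0, 0, 1], [-0.25, 0, 0, 0, 0, 0, 1]]

```text
time_s: 10.35
ee_pos: [0.5818, 0.1092, 0.2105]
orientation: [-2.351, 1.569, 2.036]
contact_force: [0.5, 0.2, -2.0]
finger_gap: 0.136
```

Emit:
apply_moves:
  plan:
    - [[0, 0, 0, 0, 0, 0, 1], [0, 0, 0, 0, 0, 0, 1], [0, 0, 0, 0, 0, 0, 1], [0, 0, 0, 0, 0, 0, 1], [0, 0, 0, 0, 0, 0, 1]]

```text
time_s: 10.77
ee_pos: [0.5819, 0.1072, 0.2084]
orientation: [-1.212, 1.569, -3.109]
contact_force: [-0.1, -0.0, -2.5]
finger_gap: 0.134
```

```bash
python3 st.py; python3 - <<'E'
from h import *
im,T=snap("scene","s2");print([found(q,"scene",T)[:3] for q in("cap","carriage","neck")])
im2,T2=snap("side","d2");print([found(q,"side",T2)[:3] for q in("cap","carriage","neck")])
a=im[150:290,220:400];b=im2[150:290,190:370]
cv2.imwrite("pics/fin.png",cv2.resize(np.vstack([a,b])[:,:,::-1],None,fx=2.1,fy=2.1,interpolation=2))
E
```

```text
{'ee_pos': array([0.582, 0.107, 0.208]), 'contact_force': array([-0.096, -0.032, -2.484]), 'ft_torque': array([ 0.009, -0.061, -0.034]), 'finger_gap': np.float64(0.134), 'joint_pos': array([ 0.426,  0.302, -0.783,  1.617,  0.218,  1.315, -0.718])}
rel bed x,y,z [-0.0011  0.1716  0.1009] F bed [-0.1 -0.  -2.5] tool y az -18.73
[[(0.92, array([0.6068, 0.0966, 0.1888])), (0.59, array([ 0.6668, -0.2185,  0.0294]))], [(0.84, array([0.5893, 0.0907, 0.0551]))], [(0.91, array([0.5857, 0.0895, 0.0564])), (0.46, array([0.652 , 0.3942, 0.0101]))]]
[[(0.66, array([0.5745, 0.1285, 0.1928]))], [(0.91, array([0.5626, 0.1073, 0.0468]))], [(0.81, array([0.5582, 0.111 , 0.0534]))]]
```

View pics/fin.png

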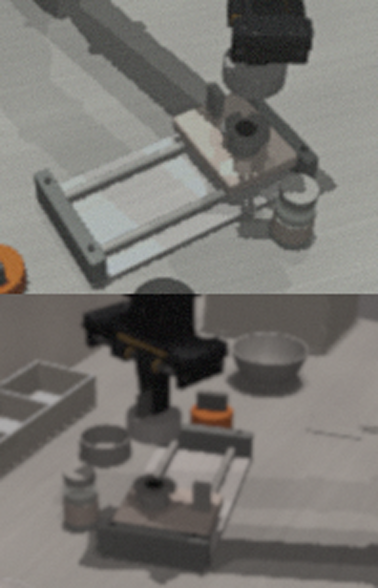

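The picture shows the bare neck on the carriage up against the far block. The cap is level in the gripper above it, and the nearby bystanders haven't moved. The measured load of 2.5 N fits the cap's weight.

```bash
python3 -c "
from cell import *
print(sign_off())"
```

```text
the job is handed in; nothing more can be done
None
```

The job is handed in at about 11 s of robot time. The carriage is at the left-hand block, and the cap is off and held above its neck.

- **Carriage:** I gripped the cap's wing rather than the tab and slid the carriage about 171 mm to the left. The push force then rose to about 9 N with no further movement.
- **Cap:** I turned it counter-clockwise (seen from above) to about 58°. It met no resistance on the way, so the thread is right-handed. A 6 mm trial lift went freely, so I raised it about 101 mm straight up.
- **Last checks:**
  - The lower rim is about 79 mm above the neck's top.
  - The gripper has moved about 1–2 mm sideways since the unscrewing.
  - The jaw gap of about 12 mm and the 2.5 N load both match holding the wing and the cap's weight.
  - Cropped scene and side views show the neck bare, the carriage at the block and the cap level.
- **Limits:** No check failed. I judged the bystanders near the machine by eye in those final crops, and did not measure them or check the can, pie tin and spatula again. The networks' positions for the cap and carriage differed by 20–30 mm between cameras, so I relied on the arm's own readings and the pictures.

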